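# Stand the toppled glaze test tiles back up

### The job

Two of the L-shaped glaze test tiles on the wooden board, the blue one and the green one, have toppled onto their backs. Stand each of them back on its foot, on the board and roughly where it lies, by pushing its raised foot over with the fingertips, without picking the tile up. Leave the white tile, which is already standing, and everything else undisturbed.

Things in the scene. Friction and masses are not known exactly. Their poses are not given: they have to be found in the camera images.
- board: Plywood ware board, fixed to the table, 340 mm (x) by 660 mm (y) by 18 mm thick. Origin: centre of its underside, on the table, so its top is at 18 mm; z up.
- blue_tile: L-shaped clay test tile, blue glaze, ~280 g: plate 95 x 70 x 8 mm; foot 70 deep, 70 wide, 20 thick. Starts flat on its back, foot sticking up. Origin: middle of the heel edge (foot underside meets plate back), on the board both toppled and standing; it rocks about it. x: heel to plate's top edge (up when standing), foot fills x 0-20. y: width. z: out of the glazed face, foot z 0-70, plate z 0-8.
- green_tile: L-shaped clay test tile, green glaze, ~280 g: plate 95 x 70 x 8 mm; foot 70 deep, 70 wide, 20 thick. Starts flat on its back, foot sticking up. Origin: middle of the heel edge (foot underside meets plate back), on the board both toppled and standing; it rocks about it. x: heel to plate's top edge (up when standing), foot fills x 0-20. y: width. z: out of the glazed face, foot z 0-70, plate z 0-8.
- blue_foot (a point): Middle of the underside of the blue tile's foot (tile z = 35 mm). Pushed high on the foot's inner face (x = 20 mm, tile z about 50-60) towards the tile's -x, the toppled tile rocks over its heel, perhaps sliding a little; past 45-50 degrees it drops onto its foot by itself. Pushed low it may only slide.
- green_foot (a point): Middle of the underside of the green tile's foot (tile z = 35 mm). Pushed high on the foot's inner face (x = 20 mm, tile z about 50-60) towards the tile's -x, the toppled tile rocks over its heel, perhaps sliding a little; past 45-50 degrees it drops onto its foot by itself. Pushed low it may only slide.
- white_tile: Same L-shaped tile, glazed white, loose, already standing on the board, 95 mm high. Origin: middle of the heel edge on the board; z up along the plate, x horizontal from the toe of the foot towards the plate's back; the foot runs x = -70 to 0 mm.
- glaze_pot: Small closed glaze jar with an orange cap, 38 mm across, 55 mm high, standing on the board behind the white tile. Origin: centre of its underside.
- cutter: Round steel clay cutter, a ring 52 mm across and 22 mm high, lying on the board in front of the white tile's foot. Origin: centre of its underside.
- vase: Glass jar 72 mm across and 110 mm high with flowers up to 210 mm high, on the table to the robot's left. Origin: centre of its underside.
- rolling_pin: Wooden rolling pin, 320 mm long, 48 mm thick, lying on the table along the robot's right side of the board. Origin: under its middle, on the table; y along the pin.
- slip_bottle: Closed bottle with a blue cap, 60 mm across, 150 mm high, on the table to the robot's right. Origin: centre of its underside.

How it is judged (in metres and radians):
At the end, for the whole second after the job is handed in: The blue and the green tile both stand on their feet on the board (upright within 5 degrees, foot on the board, at rest), each heel within 100 mm of where it began; the white tile still stands, and no bystander has moved 25 mm (angle between each of blue_tile, green_tile's own x axis and vertical below 0.09 rad and z of blue_tile in the frame of board between 0.013 and 0.025 m and x of blue_foot in the frame of board between -0.165 and 0.165 m and y of blue_foot in the frame of board between -0.325 and 0.325 m and distance of each of blue_tile, green_tile from where it was at the start of the episode below 0.1 m and linear speed of each of blue_tile, green_tile below 0.02 m/s and angular speed of each of blue_tile, green_tile below 0.2 rad/s and z of green_tile in the frame of board between 0.013 and 0.025 m and x of green_foot in the frame of board between -0.165 and 0.165 m and y of green_foot in the frame of board between -0.325 and 0.325 m and angle between white_tile's own z axis and vertical below 0.09 rad and distance of each of white_tile, glaze_pot, cutter, vase, rolling_pin, slip_bottle from where it was at the start of the episode below 0.025 m); the robot touches nothing.
It fails at once if the blue tile is picked up or thrown (its heel edge rises more than 25 mm off the board) (height (world z) of blue_tile above 0.043 m).
It fails at once if the green tile is picked up or thrown (its heel edge rises more than 25 mm off the board) (height (world z) of green_tile above 0.043 m).
It fails at once if the standing white tile is tipped or moved by more than 25 mm (angle between white_tile's own z axis and vertical above 0.3 rad or distance of white_tile from where it was at the start of the episode above 0.025 m).
It fails at once if a bystander (pot, cutter, vase, rolling pin, bottle) is moved by more than 25 mm (distance of any of glaze_pot, cutter, vase, rolling_pin, slip_bottle from where it was at the start of the episode above 0.025 m).
It also fails if it takes over 40 s, if anything falls off the work surface, if the arm or the gripper's body presses on something with over 40 N, if the wrist force passes 120 N, or if a joint passes its speed limit or range.

### The arm

A 6-joint arm with a two-finger parallel gripper is mounted at the origin on the work surface. World frame = base frame: x ahead of the robot, y to its left, z up, the work surface at z = 0. Lengths are in mm, angles in rad, forces in N, time in s.
With the tool pointing down it reaches from about 250 to 775 mm from the base axis. Payload 4 kg.
Tool frame: the origin (TCP) lies at the very end of the fingers, on their centre line; the grasp point (between the pads) lies 19 mm behind it (bot.grip_depth is the distance from the TCP to the grasp point, in mm); z points along the fingers, y is the line along which they close (so a half turn about z gives the same grasp; the last joint's range is limited). The gripper opens to 94 mm and grips with 3 to 60 N. Pads are 16 mm wide; open, the fingers measure 119 mm over their backs; the gripper's body (75 mm by 177 mm) begins 78 mm behind the grasp point.
Start: joints at [1.033, 0.087, 1.371, -0, 1.684, -0.103], TCP at [231.688, 498.84, 205.506] pointing down, gripper open.
Joint ranges: [-3.1, 3.1], [-0.76, 2.03], [0.27, 2.55], [-1.08, 4.22], [0.17, 2.65], [-2.57, 2.57]. Speed limits (rad/s): [2.79, 2.79, 3.14, 3.14, 3.14, 3.14].

### API

Orientations are given as a unit quaternion [x, y, z, w].
In Python, from rig import bot gives the robot as it stands.
- The arm moves only by the tool jog_arm, never from a script. Its argument "rows" is a list of rows, each an object with "linear": the shift along the tool's x, y, z normalised to -1 to 1, where 1 is 0.75 m, a list of three; "angular": the turn, a rotation vector about the tool's x, y, z normalised to -1 to 1, where 1 is 0.5 rad, a list of three; "hand": the gripper's target within -1 to 1 (fully open at 1, half-way at 0, shut at -1). In form: [{"linear": [tx, ty, tz], "angular": [rx, ry, rz], "hand": hand}, ...]. A call has 1 to 10 rows; each row is the pose to reach, as a shift and turn from the pose commanded when the call began, along the tool's axes at that moment; what a row does not reach only later rows make up. A row lasts 1/8 s, in which the tool goes at most 62.5 mm and 10.7 degrees, less where a joint would pass 70% of its speed; a pose out of reach is approached as far as the arm can. A call with a number of a shift or a turn outside -1 to 1 is refused whole. A call with a gripper value outside its range is refused whole. The fingers move at their own pace and stop on an object; "squeeze" is the grip in N (left out, the last holds). Time passes only in rows, so rows that repeat a pose let the fingers close. It gives the time, the measured TCP pose, the force, the opening and the grip force at its end, in the units of the state.
- bot.observe(): the state, without advancing time (a new reading comes with each control period).
- bot.camera(name): name is "scene" or "top" or "wrist"; returns a dict with "img" (480x640x3 uint8, blue, green, red), "depth" (480x640 float32, mm along the optical axis (not along the pixel's ray), 0 where there is no reading), "fx", "fy", "cx", "cy" (pixels), "position" and "rotation" of the camera in the world. Camera axes: x right, y down, z forward; pixel columns grow to the right and rows downward; lengths in mm; the calibration is good to about 2 mm. A picture is of the moment at which its call begins.
- bot.hand_in(): hands the job in; it is judged then, once.
The state is a dict: "t": time; "joints": joint angles; "qvel": joint speeds; "joint_torque": joint torques, N m; "eef_pos": TCP position; "ee_rot": TCP orientation; "force": force on the tool from outside, world axes, zero at the start; "torque": the same for the moment, N m; "finger_gap": finger opening in mm; "gripper_force": force on a finger pad.
Only numpy, scipy, OpenCV 4.12 (cv2) and the standard library are available. Lean on these libraries where they do the work, as an engineer would, in place of code of your own. Each camera call takes 0.05 s, during which the arm holds its last target. There are 200 camera calls.

## Working session

There is one attempt and no reset: what is moved stays moved. The work goes in short steps, Python scripts to look and compute and a tool call to move; the robot and the scene stay as the last step left them, time stands still between calls to the robot, and variables do not carry over. Pictures are saved under pics/ and viewed, at most 10 in all, crops included, and the job is handed in when it is done.

Besides the shell and the picture viewer there is one more tool, called after ">>>" as a command line: name --argument value ..., lists and objects as JSON in quotes. jog_arm: Moves the arm, as the interface text tells. Its arguments: {"type":"object","properties":{"rows":{"type":"array","items":{"type":"object","properties":{"linear":{"type":"array","items":{"type":"number","minimum":-1,"maximum":1}},"angular":{"type":"array","items":{"type":"number","minimum":-1,"maximum":1}},"hand":{"type":"number"}}}},"squeeze":{"type":"number"}},"required":["rows"]}

```bash
mkdir -p pics; ls; python3 - <<'E'
from rig import bot
import cv2,numpy as np
s=bot.observe();print(s['t'],s['eef_pos'],s['ee_rot'],s['finger_gap'])
for n in("top","scene"):
    c=bot.camera(n);cv2.imwrite(f"pics/{n}0.png",c['img']);np.savez(f"{n}0.npz",**c)
    print(n,c['position'],c['rotation'],c['fx'],c['cx'],c['cy'])
E
```

```text
pics
0.0 [231.39546612 498.34096709 204.30413132] [ 2.15719260e-01  9.76454786e-01 -1.05972880e-03 -3.58097554e-04] 94.31170843090416
top [ 247.57861678  -22.36250706 1516.40705947] [-0.69949097  0.70942868 -0.06467095  0.05692977] 557.7415367887453 318.0311230833448 235.07254219592113
scene [1504.44905662  254.49669836 1033.09855559] [ 0.53999143  0.74475053 -0.31232191 -0.23708845] 523.8202733289476 318.59661788739834 239.85893515499774
```

View pics/top0.png

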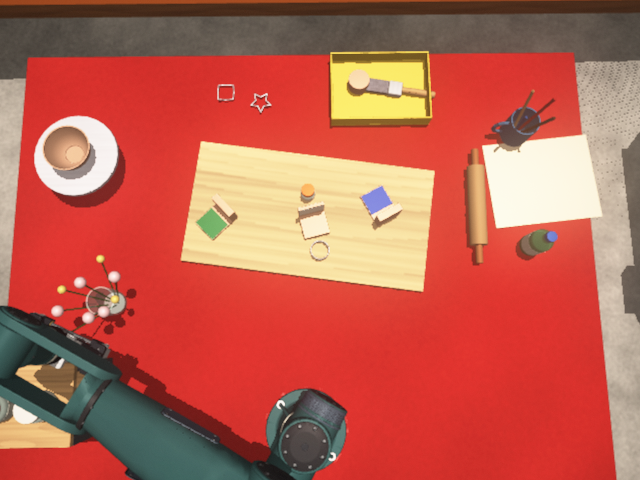

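View pics/scene0.png

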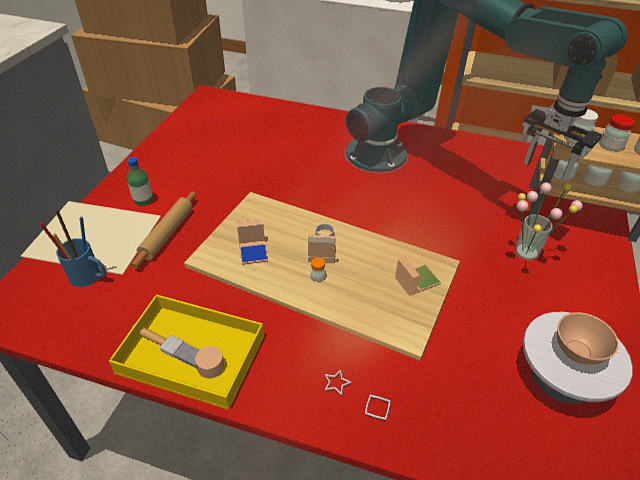

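The top view shows the blue tile's plate at about (378,201) with its foot at (388,213), and the green plate at (212,222) with its foot at (225,208). The white tile is at (313,220), the pot at (307,192) and the cutter at (319,250). Next I measure these with depth.

```bash
cat > h.py <<'E'
import numpy as np,cv2
from scipy.spatial.transform import Rotation as R
def cloud(c):
    d=c['depth'];v,u=np.mgrid[:480,:640]
    p=np.stack([(u-c['cx'])/c['fx']*d,(v-c['cy'])/c['fy']*d,d],-1)
    q=np.asarray(c['rotation']);M=R.from_quat(q).as_matrix() if q.shape==(4,) else q
    P=p@M.T+np.asarray(c['position']);P[d==0]=np.nan
    return P
def tile(c,col):
    P=cloud(c);hsv=cv2.cvtColor(c['img'],cv2.COLOR_BGR2HSV)
    lo,hi=((105,120,60),(130,255,255)) if col=='blue' else ((45,90,40),(80,255,255))
    m=cv2.inRange(hsv,lo,hi)>0
    m&=(P[...,2]<60)&(P[...,2]>10)&(P[...,0]>250)&(abs(P[...,1])<360)
    a=P[m];pc=np.median(a,0)
    near=(np.hypot(P[...,0]-pc[0],P[...,1]-pc[1])<100)
    f=P[near&(P[...,2]>75)&(P[...,2]<100)]
    return a,f
E
python3 - <<'E'
from h import *
for n in('top','scene'):
  c=dict(np.load(n+'0.npz'))
  for col in('blue','green'):
    a,f=tile(c,col)
    print(n,col,len(a),len(f),'plate',a.mean(0).round(1))
    print(' platerect',cv2.minAreaRect(a[:,:2].astype(np.float32)))
    if len(f)>2: print(' foot',f.mean(0).round(1),cv2.minAreaRect(f[:,:2].astype(np.float32)), f[:,2].min().round(),f[:,2].max().round())
c=dict(np.load('top0.npz'));P=cloud(c)
for nm,(u,v) in dict(white=(312,210),whitefoot=(314,226),pot=(307,189),cut=(319,241),bl=(201,142),br=(434,171),fr=(423,290),fl=(182,261)).items(): print(nm,P[v,u].round())
w=P[180:245,290:340].reshape(-1,3);w=w[w[:,2]>95];print(w.mean(0),cv2.minAreaRect(w[:,:2].astype(np.float32)))
E
```

```text
top blue 0 0 plate [nan nan nan]
 platerect ((0.0, 0.0), (0.0, 0.0), 0.0)
top green 458 208 plate [543.3 248.8  26.3]
 platerect ((543.7607421875, 249.53558349609375), (64.48384094238281, 53.530128479003906), 44.4492301940918)
 foot [578.7 207.3  87.4] ((579.7659301757812, 208.2411651611328), (71.07127380371094, 19.04913902282715), 44.25859451293945) 76.0 99.0
scene blue 351 220 plate [ 606.1 -201.3   27.2]
 platerect ((606.55029296875, -200.96795654296875), (61.65327072143555, 64.40192413330078), 28.19890594482422)
 foot [ 560.8 -225.6   85.6] ((557.4376831054688, -227.11387634277344), (31.19019317626953, 69.13227081298828), 25.4542236328125) 75.0 93.0
scene green 37 255 plate [556.7 275.6  27.2]
 platerect ((562.4923706054688, 272.5989685058594), (21.438093185424805, 53.10316467285156), 65.6089096069336)
 foot [586.6 209.6  85.9] ((583.3311157226562, 208.8343505859375), (71.45867919921875, 23.36948585510254), 44.28592300415039) 75.0 93.0
white [563. -25.  86.]
whitefoot [529. -30.  40.]
pot [622. -13.  77.]
cut [487. -43.  43.]
bl [778. 284.  17.]
br [ 684. -366.   23.]
fr [ 355. -321.   15.]
fl [445. 332.  -2.]
[566.18172675 -23.06726886 109.88096748] ((566.8827514648438, -22.56939697265625), (10.77269458770752, 68.95439910888672), 14.629344940185547)
  return _methods._mean(a, axis=axis, dtype=dtype,
  ret = um.true_divide(
<stdin>:6: RuntimeWarning: Mean of empty slice.
```

```bash
cat >> h.py <<'E'
def go(pos,ang,s):
    """jog numbers for target TCP pos and tool-x heading (deg), tool down"""
    R0=R.from_quat(s['ee_rot']);a=np.radians(ang)
    x=np.array([np.cos(a),np.sin(a),0]);z=np.array([0,0,-1.]);y=np.cross(z,x)
    T=R.from_matrix(np.stack([x,y,z],1))
    return (R0.inv().apply(np.array(pos)-s['eef_pos'])/750).round(4).tolist(),((R0.inv()*T).as_rotvec()/.5).round(3).tolist()
E
python3 - <<'E' 2>/dev/null
from h import *
from rig import bot
c=dict(np.load('top0.npz'));P=cloud(c)
r=P[185:225,360:405].reshape(-1,3);hs=cv2.cvtColor(c['img'],cv2.COLOR_BGR2HSV)
print(P[198,376],hs[198,376])
f=r[r[:,2]>75];a=P[(cv2.inRange(hs,(100,80,40),(135,255,255))>0)&(abs(P[...,0]-600)<80)&(abs(P[...,1]+200)<80)]
for q in(f,a): print(len(q),q.mean(0).round(1),cv2.minAreaRect(q[:,:2].astype(np.float32)))
v=P[285:320,85:130].reshape(-1,3);v=v[(v[:,2]>60)];print('vase',v.min(0),v.max(0))
s=bot.observe()
for t in[((231,498,350),155),((550,238,200),134.3)]: print(t,go(*t,s))
E
```

```text
[ 608.35482849 -201.6984319    24.13306316] [118 101 223]
215 [ 553.4 -228.2   87.6] ((554.0619506835938, -228.69410705566406), (20.25666046142578, 70.70111846923828), 28.669897079467773)
432 [ 602.9 -201.9   26.5] ((603.0762329101562, -202.48345947265625), (54.52709197998047, 63.367340087890625), 27.782203674316406)
vase [285.19682918 435.294341    60.03883665] [375.89238101 552.76019038 213.30550763]
((231, 498, 350), 155) ([0.0003, -0.0011, -0.1941], [-0.004, -0.0, 0.003])
((550, 238, 200), 134.3) ([-0.5315, -0.136, 0.0061], [-0.004, 0.0, 0.726])
```

>>> jog_arm --rows '[{"linear":[0,0,-0.08],"angular":[0,0,0],"hand":-0.5},{"linear":[0,0,-0.16],"angular":[0,0,0],"hand":-0.5},{"linear":[0,0,-0.19],"angular":[0,0,0],"hand":-0.5},{"linear":[-0.53,-0.136,-0.19],"angular":[0,0,0.73],"hand":-0.5},{"linear":[-0.53,-0.136,-0.19],"angular":[0,0,0.73],"hand":-0.5},{"linear":[-0.53,-0.136,-0.19],"angular":[0,0,0.73],"hand":-0.5},{"linear":[-0.53,-0.136,-0.19],"angular":[0,0,0.73],"hand":-0.5},{"linear":[-0.53,-0.136,-0.19],"angular":[0,0,0.73],"hand":-0.5},{"linear":[-0.53,-0.136,-0.12],"angular":[0,0,0.73],"hand":-0.5},{"linear":[-0.53,-0.136,-0.05],"angular":[0,0,0.73],"hand":-0.5}]'

```text
t: 1.35
eef_pos: [543.0, 244.6, 264.8]
ee_rot: [0.391, 0.921, 0.002, 0.002]
force: [-0.1, 0.8, 0.5]
finger_gap: 23.7
gripper_force: 0.0
```

```bash
python3 - <<'E' 2>/dev/null
from h import *
from rig import bot
s=bot.observe();print(s['t'],s['eef_pos'],s['finger_gap'],s['qvel'].round(2) if hasattr(s['qvel'],'round') else s['qvel'])
c=bot.camera('wrist');cv2.imwrite('pics/w1.png',c['img'])
P=cloud(c);hs=cv2.cvtColor(c['img'],cv2.COLOR_BGR2HSV)
f=P[(P[...,2]>80)&(P[...,2]<96)&(np.hypot(P[...,0]-581,P[...,1]-208)<60)]
print(len(f),f.mean(0),cv2.minAreaRect(f[:,:2].astype(np.float32)))
x=np.array([np.cos(np.radians(134.3)),np.sin(np.radians(134.3))])
s=bot.observe()
for d,z in((38,200),(38,80),(-40,68)): print(d,go([*(np.array([581,208.5])+d*x),z],134.3,s))
E
```

```text
1.35 [542.99437997 244.5554975  264.79086892] 23.690341006022777 [-0.34  0.16  0.75  0.01 -0.84 -0.35]
1737 [580.17132557 211.8550832   88.33052023] ((581.745361328125, 211.06466674804688), (69.34954071044922, 20.936412811279297), 44.516056060791016)
38 ([-0.0181, 0.0097, 0.0693], [-0.03, -0.008, -0.016])
38 ([-0.0187, 0.0121, 0.2293], [-0.03, -0.008, -0.016])
-40 ([-0.1227, 0.0131, 0.2449], [-0.03, -0.008, -0.016])
```

View pics/w1.png

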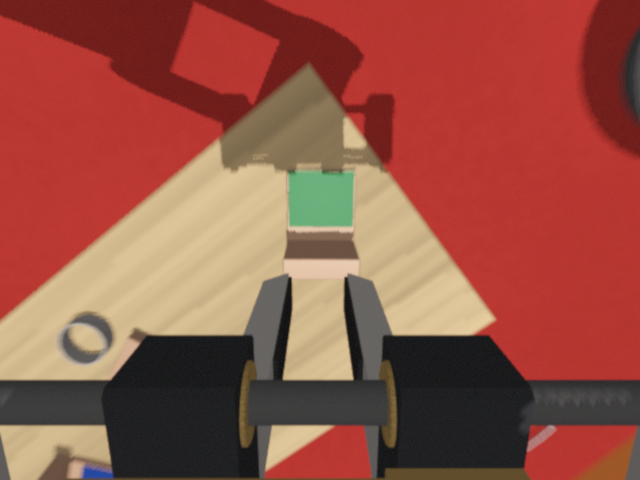

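The green plate is centred at about (321,200) and its foot at (321,265), in line with the fingers at column 318. The wrist view puts the foot centre near (581,210).

>>> jog_arm --rows '[{"linear":[-0.017,0.01,0.06],"angular":[-0.03,0,-0.016],"hand":-0.5},{"linear":[-0.017,0.01,0.12],"angular":[-0.03,0,-0.016],"hand":-0.5},{"linear":[-0.017,0.01,0.12],"angular":[-0.03,0,-0.016],"hand":-0.5},{"linear":[-0.017,0.01,0.12],"angular":[-0.03,0,-0.016],"hand":-0.5}]'

```text
t: 1.9
eef_pos: [554.8, 243.1, 176.1]
ee_rot: [0.385, 0.923, 0.008, 0.004]
force: [-0.2, 0.2, 0.3]
finger_gap: 23.5
gripper_force: 0.0
```

```bash
python3 - <<'E' 2>/dev/null
from h import *
from rig import bot
s=bot.observe();print(s['t'],s['eef_pos'],s['finger_gap'])
x=np.array([np.cos(np.radians(134.3)),np.sin(np.radians(134.3))])
for d,z in((38,80),(20,80),(-20,75),(-45,66),(-70,66)): print(d,go([*(np.array([581,210])+d*x),z],134.3,s))
E
```

```text
1.9 [554.79912636 243.14931088 176.10028732] 23.492035150418232
38 ([-0.0052, -0.0081, 0.128], [0.035, 0.002, 0.013])
20 ([-0.0292, -0.0083, 0.128], [0.035, 0.002, 0.013])
-20 ([-0.0825, -0.0087, 0.1348], [0.035, 0.002, 0.013])
-45 ([-0.1158, -0.0091, 0.1468], [0.035, 0.002, 0.013])
-70 ([-0.1492, -0.0093, 0.1468], [0.035, 0.002, 0.013])
```

>>> jog_arm --rows '[{"linear":[-0.005,-0.008,0.06],"angular":[0.035,0,0.013],"hand":-0.5},{"linear":[-0.005,-0.008,0.128],"angular":[0.035,0,0.013],"hand":-0.5},{"linear":[-0.005,-0.008,0.128],"angular":[0.035,0,0.013],"hand":-0.5},{"linear":[-0.005,-0.008,0.128],"angular":[0.035,0,0.013],"hand":-0.5},{"linear":[-0.005,-0.008,0.128],"angular":[0.035,0,0.013],"hand":-0.5}]'

```text
t: 2.52
eef_pos: [556.0, 237.6, 82.2]
ee_rot: [0.389, 0.921, 0.001, 0.002]
force: [0.4, -0.3, 0.1]
finger_gap: 23.5
gripper_force: 0.0
```

```bash
python3 - <<'E' 2>/dev/null
from h import *
from rig import bot
s=bot.observe();print(s['t'],s['eef_pos'],s['finger_gap'])
x=np.array([np.cos(np.radians(134.3)),np.sin(np.radians(134.3))])
for d,z in((38,80),(20,80),(-20,75),(-45,66),(-70,66)): print(d,go([*(np.array([581,210])+d*x),z],134.3,s))
E
```

```text
2.525 [555.967445   237.58112923  82.1932766 ] 23.50862752452846
38 ([0.001, -0.0018, 0.0029], [0.008, 0.006, -0.001])
20 ([-0.023, -0.0018, 0.003], [0.008, 0.006, -0.001])
-20 ([-0.0763, -0.0018, 0.0098], [0.008, 0.006, -0.001])
-45 ([-0.1096, -0.0018, 0.0219], [0.008, 0.006, -0.001])
-70 ([-0.1429, -0.0018, 0.022], [0.008, 0.006, -0.001])
```

>>> jog_arm --rows '[{"linear":[-0.012,-0.001,0.003],"angular":[0,0,0],"hand":-0.5},{"linear":[-0.02,-0.001,0.003],"angular":[0,0,0],"hand":-0.5},{"linear":[-0.027,-0.001,0.003],"angular":[0,0,0],"hand":-0.5},{"linear":[-0.034,-0.001,0.003],"angular":[0,0,0],"hand":-0.5},{"linear":[-0.041,-0.001,0.004],"angular":[0,0,0],"hand":-0.5},{"linear":[-0.048,-0.001,0.006],"angular":[0,0,0],"hand":-0.5},{"linear":[-0.055,-0.001,0.008],"angular":[0,0,0],"hand":-0.5},{"linear":[-0.062,-0.001,0.01],"angular":[0,0,0],"hand":-0.5},{"linear":[-0.069,-0.001,0.011],"angular":[0,0,0],"hand":-0.5},{"linear":[-0.076,-0.001,0.012],"angular":[0,0,0],"hand":-0.5}]'

```text
t: 3.78
eef_pos: [593.1, 195.0, 68.8]
ee_rot: [0.389, 0.921, -0.001, -0.001]
force: [0.3, -0.2, -0.8]
finger_gap: 23.5
gripper_force: 0.0
```

```bash
python3 - <<'E' 2>/dev/null
from h import *
from rig import bot
s=bot.observe();print(s['t'],s['eef_pos'],s['force'])
c=bot.camera('scene');w=bot.camera('wrist')
a=cv2.resize(c['img'][210:330,340:500],(480,360));b=cv2.resize(w['img'],(0,0),fx=.5,fy=.5)
o=np.zeros((360,800,3),np.uint8);o[:,:480]=a;o[:240,480:]=b;cv2.imwrite('pics/p2.png',o)
x=np.array([np.cos(np.radians(134.3)),np.sin(np.radians(134.3))])
for d,z in((-20,70),(-45,66),(-70,66)): print(d,go([*(np.array([581,210])+d*x),z],134.3,s))
E
```

```text
3.775 [593.06212626 194.97009068  68.75271936] [ 0.28999872 -0.24027503 -0.79102122]
-20 ([-0.0011, 0.0025, -0.0017], [-0.005, -0.0, -0.001])
-45 ([-0.0344, 0.0025, 0.0037], [-0.005, -0.0, -0.001])
-70 ([-0.0678, 0.0025, 0.0037], [-0.005, -0.0, -0.001])
```

View pics/p2.png

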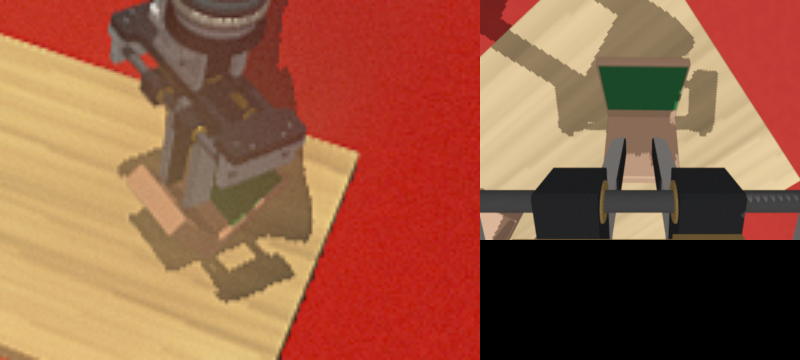

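The green tile is rocking over as planned, tilted about 35–40° with the fingers pressing on the foot's inner face. I'll keep pushing.

>>> jog_arm --rows '[{"linear":[-0.008,0,0.0],"angular":[0,0,0],"hand":-0.5},{"linear":[-0.015,0,0.001],"angular":[0,0,0],"hand":-0.5},{"linear":[-0.022,0,0.002],"angular":[0,0,0],"hand":-0.5},{"linear":[-0.029,0,0.003],"angular":[0,0,0],"hand":-0.5},{"linear":[-0.036,0,0.003],"angular":[0,0,0],"hand":-0.5},{"linear":[-0.043,0,0.003],"angular":[0,0,0],"hand":-0.5},{"linear":[-0.05,0,0.003],"angular":[0,0,0],"hand":-0.5},{"linear":[-0.055,0,0.003],"angular":[0,0,0],"hand":-0.5},{"linear":[-0.055,0,0.003],"angular":[0,0,0],"hand":-0.5}]'

```text
t: 5.0
eef_pos: [621.8, 165.5, 66.7]
ee_rot: [0.389, 0.921, -0.001, -0.0]
force: [0.4, 0.3, -0.4]
finger_gap: 23.4
gripper_force: 0.0
```

```bash
python3 - <<'E' 2>/dev/null
from h import *
from rig import bot
s=bot.observe();print(s['t'],s['eef_pos'],s['force'])
c=bot.camera('scene');w=bot.camera('wrist')
a=cv2.resize(c['img'][210:330,340:500],(480,360));b=cv2.resize(w['img'],(0,0),fx=.5,fy=.5)
o=np.zeros((360,800,3),np.uint8);o[:,:480]=a;o[:240,480:]=b;cv2.imwrite('pics/p3.png',o)
E
```

```text
5.0 [621.84528694 165.54274991  66.73968222] [ 0.43501231  0.27405662 -0.35622243]
```

View pics/p3.png

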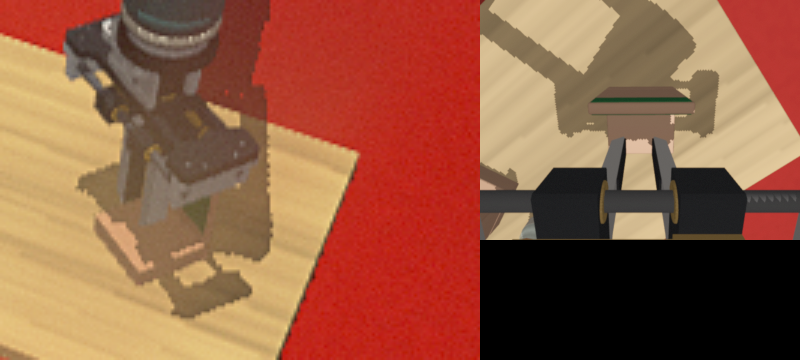

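The green tile appears to be standing on its foot, at (150,245) in the left crop, with the fingers clear of the plate. Next: straight up, then over to blue in several calls.

>>> jog_arm --rows '[{"linear":[0,0,-0.05],"angular":[0,0,0],"hand":-0.5},{"linear":[0,0,-0.13],"angular":[0,0,0],"hand":-0.5},{"linear":[0,0,-0.21],"angular":[0,0,0],"hand":-0.5},{"linear":[0,0,-0.25],"angular":[0,0,0.33],"hand":-0.5},{"linear":[0,0,-0.25],"angular":[0,0,0.66],"hand":-0.5},{"linear":[0,0,-0.25],"angular":[0,0,1],"hand":-0.5},{"linear":[0,0,-0.25],"angular":[0,0,1],"hand":-0.5}]'

```text
t: 5.98
eef_pos: [621.8, 166.3, 254.3]
ee_rot: [0.604, 0.797, -0.001, -0.0]
force: [0.6, -0.2, 0.2]
finger_gap: 23.4
gripper_force: 0.0
```

```bash
python3 - <<'E' 2>/dev/null
from h import *
from rig import bot
s=bot.observe();print(s['t'],s['eef_pos'])
a=np.radians(28.3);x=np.array([np.cos(a),np.sin(a)])
print(go([*(np.array([555,-228])+38*x),250],28.3,s))
E
```

```text
5.975 [621.8235497  166.27535156 254.30837194]
([-0.4708, -0.1789, 0.0066], [-0.002, 0.005, 2.703])
```

>>> jog_arm --rows '[{"linear":[-0.1,-0.036,0],"angular":[0,0,0.33],"hand":-0.5},{"linear":[-0.18,-0.068,0],"angular":[0,0,0.66],"hand":-0.5},{"linear":[-0.26,-0.1,0],"angular":[0,0,1],"hand":-0.5},{"linear":[-0.34,-0.13,0],"angular":[0,0,1],"hand":-0.5},{"linear":[-0.42,-0.16,0],"angular":[0,0,1],"hand":-0.5},{"linear":[-0.47,-0.179,0],"angular":[0,0,1],"hand":-0.5},{"linear":[-0.47,-0.179,0],"angular":[0,0,1],"hand":-0.5}]'

```text
t: 6.85
eef_pos: [586.4, -213.8, 254.0]
ee_rot: [0.784, 0.621, -0.002, -0.0]
force: [0.8, 0.6, -0.4]
finger_gap: 24.0
gripper_force: 0.0
```

>>> jog_arm --rows '[{"linear":[0,0,0],"angular":[0,0,0.35],"hand":-0.5},{"linear":[0,0,0],"angular":[0,0,0.7],"hand":-0.5},{"linear":[0,0,0],"angular":[0,0,1],"hand":-0.5}]'

```text
t: 7.22
eef_pos: [587.8, -208.1, 254.9]
ee_rot: [0.913, 0.409, -0.001, 0.0]
force: [-0.3, 0.6, 0.4]
finger_gap: 23.3
gripper_force: 0.0
```

>>> jog_arm --rows '[{"linear":[0,0,0],"angular":[0,0,0.35],"hand":-0.5},{"linear":[0,0,0],"angular":[0,0,0.7],"hand":-0.5},{"linear":[0,0,0],"angular":[0,0,0.7],"hand":-0.5},{"linear":[0,0,0],"angular":[0,0,0.7],"hand":-0.5}]'

```text
t: 7.72
eef_pos: [587.7, -208.7, 255.0]
ee_rot: [0.969, 0.246, -0.001, 0.0]
force: [0.1, -0.4, 0.1]
finger_gap: 23.4
gripper_force: 0.0
```

```bash
python3 - <<'E' 2>/dev/null
from h import *
from rig import bot
s=bot.observe();print(s['t'],s['eef_pos'])
c=bot.camera('wrist')
P=cloud(c)
f=P[(P[...,2]>80)&(P[...,2]<96)&(np.hypot(P[...,0]-555,P[...,1]+228)<60)]
print(len(f),f.mean(0),cv2.minAreaRect(f[:,:2].astype(np.float32)))
t=bot.camera('scene');Q=cloud(t);np.savez('s1.npz',**t)
o=np.zeros((480,800,3),np.uint8);o[:360,:480]=cv2.resize(t['img'][200:350,270:470],(480,360));o[:240,480:]=cv2.resize(c['img'],(0,0),fx=.5,fy=.5);cv2.imwrite('pics/p4.png',o)
g=Q[(np.hypot(Q[...,0]-600,Q[...,1]-190)<80)];print('green top z',np.sort(g[:,2])[-60::10].round(), g[g[:,2]>95].mean(0))
a=np.radians(28.3);x=np.array([np.cos(a),np.sin(a)])
for d,z in((38,250),(38,80)):print(go([*(np.array([555,-228])+d*x),z],28.3,s))
E
```

```text
7.725 [ 587.68492355 -208.69286087  254.96793687]
1994 [ 557.45003193 -225.82886863   88.27061233] ((556.58544921875, -226.2608642578125), (20.462678909301758, 69.64530181884766), 28.430091857910156)
green top z [112. 112. 113. 113. 114. 115.] [594.91662197 197.79372839 107.67052477]
([0.0001, 0.002, 0.0066], [0.001, 0.004, 0.007])
([0.0006, 0.0019, 0.2333], [0.001, 0.004, 0.007])
```

View pics/p4.png

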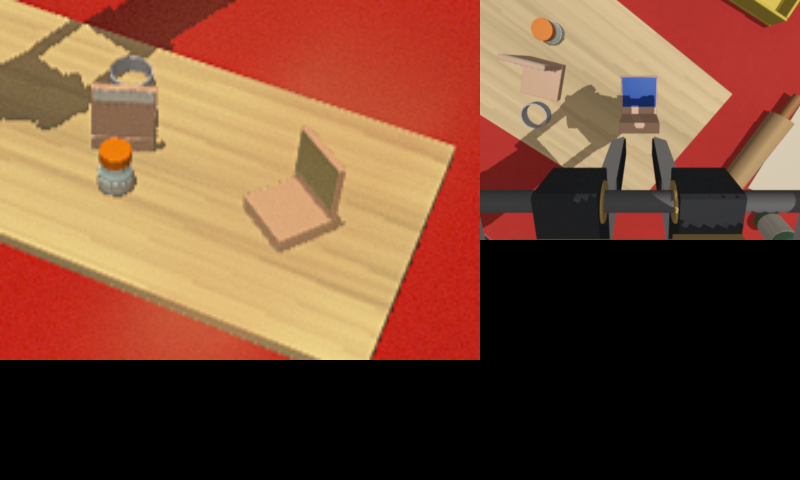

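The green tile is standing at (300,190), its top edge about 113 mm high, and the white tile, pot and cutter look undisturbed. The blue foot, at (640,122) in the right inset, lines up with the fingers. Descending.

>>> jog_arm --rows '[{"linear":[0.002,0.001,0.08],"angular":[0,0,0.007],"hand":-0.5},{"linear":[0.002,0.001,0.16],"angular":[0,0,0.007],"hand":-0.5},{"linear":[0.002,0.001,0.233],"angular":[0,0,0.007],"hand":-0.5},{"linear":[0.002,0.001,0.233],"angular":[0,0,0.007],"hand":-0.5},{"linear":[0.002,0.001,0.233],"angular":[0,0,0.007],"hand":-0.5}]'

```text
t: 8.45
eef_pos: [590.3, -210.4, 82.8]
ee_rot: [0.97, 0.243, 0.0, 0.002]
force: [0.2, -0.7, -0.0]
finger_gap: 23.6
gripper_force: 0.0
```

>>> jog_arm --rows '[{"linear":[-0.012,0,0.001],"angular":[0,0,0],"hand":-0.5},{"linear":[-0.02,0,0.001],"angular":[0,0,0],"hand":-0.5},{"linear":[-0.027,0,0.001],"angular":[0,0,0],"hand":-0.5},{"linear":[-0.034,0,0.002],"angular":[0,0,0],"hand":-0.5},{"linear":[-0.041,0,0.004],"angular":[0,0,0],"hand":-0.5},{"linear":[-0.048,0,0.006],"angular":[0,0,0],"hand":-0.5},{"linear":[-0.055,0,0.008],"angular":[0,0,0],"hand":-0.5},{"linear":[-0.062,0,0.01],"angular":[0,0,0],"hand":-0.5},{"linear":[-0.069,0,0.011],"angular":[0,0,0],"hand":-0.5},{"linear":[-0.076,0,0.012],"angular":[0,0,0],"hand":-0.5}]'

```text
t: 9.7
eef_pos: [538.0, -236.7, 70.9]
ee_rot: [0.97, 0.242, -0.001, 0.0]
force: [0.1, -0.3, -0.2]
finger_gap: 23.4
gripper_force: 0.0
```

```bash
python3 - <<'E' 2>/dev/null
from h import *
from rig import bot
s=bot.observe();print(s['t'],s['eef_pos'],s['force'])
a=np.radians(28.3);x=np.array([np.cos(a),np.sin(a)])
for d,z in((-20,70),(-62,66)): print(d,go([*(np.array([556,-227])+d*x),z],28.3,s))
c=bot.camera('scene');w=bot.camera('wrist')
a=cv2.resize(c['img'][190:310,170:330],(480,360));b=cv2.resize(w['img'],(0,0),fx=.5,fy=.5)
o=np.zeros((360,800,3),np.uint8);o[:,:480]=a;o[:240,480:]=b;cv2.imwrite('pics/p5.png',o)
E
```

```text
9.7 [ 537.95043719 -236.70092264   70.88505804] [ 0.08403306 -0.30238928 -0.20659152]
-20 ([0.0007, 0.0, 0.0012], [-0.0, 0.006, -0.008])
-62 ([-0.0553, 0.0003, 0.0067], [-0.0, 0.006, -0.008])
```

View pics/p5.png

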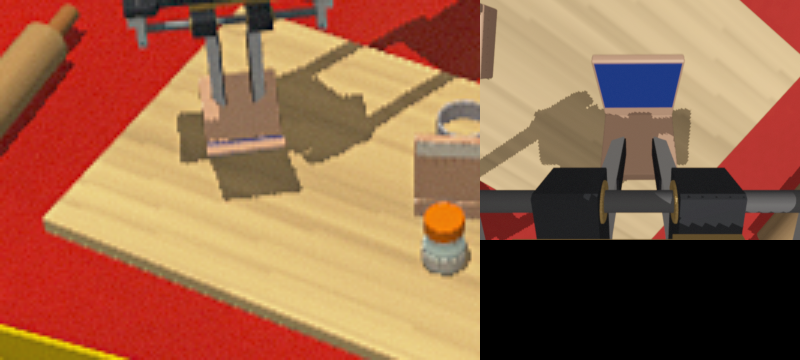

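The blue tile is rocking the same way, with its plate edge raised at (245,145) and the fingers on the foot. I'll finish the push, then lift.

>>> jog_arm --rows '[{"linear":[-0.008,0,0.001],"angular":[0,0,0],"hand":-0.5},{"linear":[-0.015,0,0.002],"angular":[0,0,0],"hand":-0.5},{"linear":[-0.022,0,0.003],"angular":[0,0,0],"hand":-0.5},{"linear":[-0.029,0,0.004],"angular":[0,0,0],"hand":-0.5},{"linear":[-0.036,0,0.005],"angular":[0,0,0],"hand":-0.5},{"linear":[-0.043,0,0.005],"angular":[0,0,0],"hand":-0.5},{"linear":[-0.05,0,0.005],"angular":[0,0,0],"hand":-0.5},{"linear":[-0.055,0,0.005],"angular":[0,0,0],"hand":-0.5},{"linear":[-0.055,0,0.005],"angular":[0,0,0],"hand":-0.5}]'

```text
t: 10.92
eef_pos: [502.0, -256.2, 67.7]
ee_rot: [0.97, 0.242, -0.001, 0.001]
force: [-0.0, 0.6, -0.2]
finger_gap: 23.5
gripper_force: 0.0
```

>>> jog_arm --rows '[{"linear":[0,0,-0.05],"angular":[0,0,0],"hand":-0.5},{"linear":[0,0,-0.13],"angular":[0,0,0],"hand":-0.5},{"linear":[0,0,-0.21],"angular":[0,0,0],"hand":-0.5},{"linear":[-0.08,0,-0.25],"angular":[0,0,0],"hand":-0.5},{"linear":[-0.16,0,-0.25],"angular":[0,0,0],"hand":-0.5},{"linear":[-0.16,0,-0.25],"angular":[0,0,0],"hand":-0.5},{"linear":[-0.16,0,-0.25],"angular":[0,0,0],"hand":-0.5}]'

```text
t: 11.8
eef_pos: [396.9, -312.0, 255.3]
ee_rot: [0.97, 0.242, -0.001, 0.0]
force: [-0.6, 1.0, 0.8]
finger_gap: 23.3
gripper_force: 0.0
```

```bash
python3 - <<'E' 2>/dev/null
from h import *
from rig import bot
c=bot.camera('scene');cv2.imwrite('pics/end.png',c['img'][120:360,150:510].repeat(2,0).repeat(2,1))
Q=cloud(c)
for n,p in(('blue',(545,-232)),('green',(590,200))):
    g=Q[(np.hypot(Q[...,0]-p[0],Q[...,1]-p[1])<60)];print(n,np.sort(g[:,2])[-60::10].round(),g[g[:,2]>100].mean(0))
E
```

```text
blue [111. 111. 112. 113. 114. 115.] [ 545.56613314 -233.94912937  108.89421168]
green [112. 113. 113. 113. 114. 115.] [595.18216373 198.28546434 109.68108017]
```

View pics/end.png

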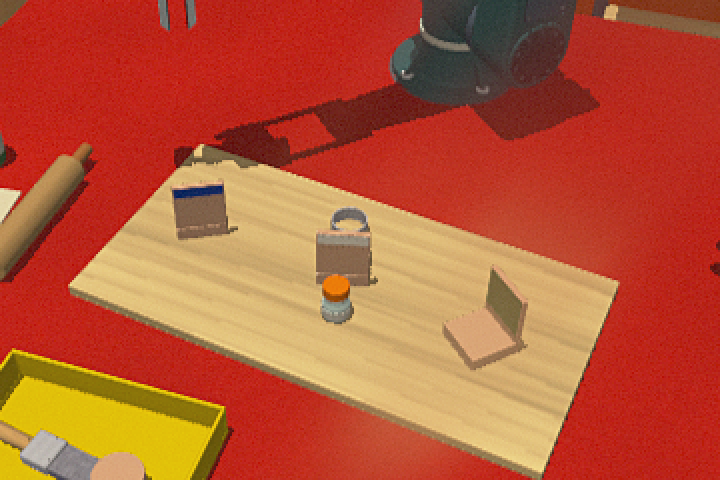

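All three tiles are standing, blue at (200,210), white at (343,258) and green at (490,320), and the arm is clear.

```bash
python3 -c "
from rig import bot
print(bot.hand_in())"
```

```text
the job is handed in; nothing more can be done
None
```

I pushed the blue and green tiles back onto their feet roughly where they lay; the last picture shows both standing and the white tile, pot and cutter undisturbed. The job is handed in at about 12 s, and no verdict was returned.

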